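# Click the train controller's speed dial round to cruising

## Robot

A 6-joint arm with a two-finger parallel gripper is mounted at the origin on the work surface. World frame = base frame: x ahead of the robot, y to its left, z up, the work surface at z = 0. Lengths are in m, angles in rad, forces in N, time in s.
With the tool pointing down it reaches from about 0.425 to 0.95 m from the base axis. Payload 3.5 kg.
Tool frame: the origin (TCP) lies on the mounting face of the last link; the fingertips stand 173 mm ahead of it and the grasp point (between the pads) lies 155 mm ahead of it; z points along the fingers, x is the direction in which the jaws open and shut, and the axes are right-handed (so a half turn about z gives the same grasp; the last joint's range is limited). The gripper opens to 85 mm and grips with 20 to 120 N. Pads are 22 mm wide; open, the fingers measure 114 mm over their backs; the gripper's body (76 mm by 85 mm) begins 54 mm behind the grasp point. The pads swing forward as they close: fully open they stand 13 mm farther back than shut.
Start: joints at [-1.488, 0.286, 1.577, -0, 1.279, -0.15], TCP at [0.156, -0.657, 0.405] pointing down, gripper open.
Joint ranges: [-2.77, 2.77], [-0.9, 2.22], [0.21, 2.48], [-1.53, 4.67], [0.24, 2.81], [-2.84, 2.84]. Speed limits (rad/s): [2.79, 2.79, 3.14, 3.14, 3.14, 3.14].

## Interface

Orientations are given as a unit quaternion [x, y, z, w].
In Python, from plant import get_state, read_camera, sign_off gives the robot as it stands.
- The arm moves only by the shell command python3 -m jog 'ROWS' [FORCE]. ROWS is JSON, a list of rows, each an object of numbers: "grip": the closure, from 0 (fully open) to 1 (shut); "x", "y", "z": the shift along the tool's x, y, z in mm; "rx", "ry", "rz": the turn, a rotation vector about the tool's x, y, z in degrees. A call has 1 to 8 rows; each row shifts and turns the commanded pose from where the row before left it, along the tool's axes as they then stand; what a row does not reach is not made up. A row lasts 1/12 s, in which the tool goes at most 41.7 mm and 7.16 degrees, less where a joint would pass 70% of its speed; a pose out of reach is approached as far as the arm can. A call with a gripper value outside its range is refused whole. The fingers move at their own pace and stop on an object; FORCE is the grip in N (left out, the last holds). Time passes only in rows, so rows that do not move let the fingers close. It gives the time, the measured TCP pose, the force and the opening at its end, in the units of the state.
- get_state(): the state, without advancing time (a new reading comes with each control period).
- read_camera(name): name is "scene" or "top"; returns a dict with "frame" (400x640x3 uint8, red, green, blue), "intrinsics" (3x3 intrinsics, pixels), "R" (3x3) and "t" (3): a world point X has camera coordinates R X + t. Camera axes: x right, y down, z forward; pixel columns grow to the right and rows downward; lengths in m; the calibration is good to about 2 mm. A picture is of the moment at which its call begins. There is no depth.
- sign_off(): hands the job in, once; it reports no verdict.
The state is a dict: "time": time; "qpos": joint angles; "dq": joint speeds; "joint_efforts": joint torques, N m; "eef_pos": TCP position; "tcp_rot": TCP orientation; "contact_force": force on the tool from outside, world axes, zero at the start; "wrist_torque": the same for the moment, N m; "opening": opening from 0.0 (shut) to 1.0 (fully open).
Only numpy, scipy, OpenCV 4.12 (cv2) and the standard library are available. Lean on these libraries where they do the work, as an engineer would, in place of code of your own. Each camera call takes 0.05 s, during which the arm holds its last target.

## Task

Set the model train to cruising speed: lay a fingertip on top of the controller's big knurled dial and turn it clockwise by friction, without letting it run past, until it clicks into the detent where its white pointer line points at the square stud, then take your hand away. The controller just stands on the bench: do not lift it or shove it along, and leave the wagon, the glue bottle and the screwdriver where they are.

Things in the scene. Friction and masses are not known exactly. Their poses are not given: they have to be found in the camera images.
- controller: Grey model-railway controller, 150 (its x) x 210 (its y) x 40 mm high, 0.95 kg, standing loose on the bench, z up, yaw within 0.5 rad. Origin: centre of its underside. The black dial's vertical axis is at x 0, y +35 mm, above a dark steel collar (100 mm diameter, top 45 mm above the bench). Towards its -y end: a flat rocker and two terminals up to 8 mm high, not used.
- speed_dial (a joint): Dial angle (rad), growing clockwise seen from above. Detents at 0, 0.524, 1.047 (pointer at the square stud) and 1.571; stops at -0.16 and 1.73. Starts at rest in the first or second detent. The detent spring resists with up to about 0.07 N m; past midway between two detents it pulls the dial on into the next, and holds it there when let go. Rubbing friction 0.006 N m.
- dial_top (a point): Centre of the dial's flat top, 54 mm above the bench. A disc 90 mm in diameter, top 9 mm above the collar, rubbery, edge knurled; too wide to grip, but a fingertip pressed on top (say 30 mm from the axis) carries it round. It sinks on a spring when pressed: starts at 1 to 1.5 N, 2.5 N per mm, at most 4 mm (about 11 N); rises again when released; turns at any depth.
- pointer_tip (a point): Outer end of the dial's pointer, at the edge of its top face, 45 mm from the axis, turning with the dial. The white line, 5 mm wide, runs outwards from near the axis to this edge.
- square_stud (a point): Top centre of the 13 mm square stud, 44 mm above the bench, 59.5 mm from the dial's axis. Four aluminium studs on the panel mark the four detents, 30 degrees apart on that radius; going clockwise from above: small round, small round, this square one, small round.
- wagon: Bystander: loose model railway wagon, 130 (its x) x 38 x 55 mm high, brown with a grey roof; origin at the centre of its underside.
- glue: Bystander: loose upright white glue bottle, 42 mm diameter, 105 mm high; origin at the centre of its underside.
- screwdriver: Bystander: loose screwdriver lying along its x axis; origin on its underside.

How it is judged:
On the way:
1. a finger on the controller carries the dial on beyond the second detent (contact force between the fingers and controller above 0.3 N and value of joint speed_dial above 0.65 rad), for 0.02 s.
At the end, for the whole second after the job is handed in: The dial rests in its third detent (1.047 rad, within 0.087 rad / 5 degrees), pointer at the square stud; the controller stands flat within 20 mm of where it was, and wagon, glue bottle and screwdriver within 20 mm of where they were, the bottle upright (value of joint speed_dial between 0.96 and 1.135 rad and velocity of joint speed_dial between -0.05 and 0.05 rad/s and distance of each of controller, wagon, glue, screwdriver from where it was at the start of the episode below 0.02 m and angle between controller's own z axis and vertical below 0.05 rad and angle between glue's own z axis and vertical below 0.1 rad); the robot touches nothing.
It fails at once if the dial ran past the square stud towards the last detent (value of joint speed_dial above 1.35 rad).
It fails at once if the controller was lifted, tipped or shoved along by more than 20 mm (distance of controller from where it was at the start of the episode above 0.02 m or height (world z) of controller above 0.01 m or angle between controller's own z axis and vertical above 0.12 rad).
It fails at once if the wagon, glue bottle or screwdriver was moved by more than 20 mm (distance of any of wagon, glue, screwdriver from where it was at the start of the episode above 0.02 m).
It also fails if it takes over 38 s, if anything falls off the work surface, if the arm or the gripper's body presses on something with over 40 N, if the wrist force passes 120 N, or if a joint passes its speed limit or range.

## Working session

There is one attempt and no reset: what is moved stays moved. The work goes in short steps, Python scripts to look and compute and a shell command to move; the robot and the scene stay as the last step left them, time stands still between calls to the robot, and variables do not carry over. Pictures are saved under pics/ and viewed, and the job is handed in when it is done.

```bash
mkdir -p pics; ls; python3 - <<'E'
from plant import *
import cv2,numpy as np
s=get_state(); print(s)
for n in ["scene","top"]:
    c=read_camera(n); cv2.imwrite(f"pics/{n}0.png",c["frame"][:,:,::-1]); print(n,c["intrinsics"],c["R"],c["t"])
E
```

```text
pics
{'time': 0.0, 'qpos': array([-1.48799896e+00,  2.87185695e-01,  1.57816145e+00, -1.93076728e-05,
        1.27856030e+00, -1.49995383e-01]), 'dq': array([-0.00070154,  0.0004455 ,  0.00125068,  0.00114971,  0.00160173,
       -0.00023827]), 'joint_efforts': array([-4.73845228e-05, -4.05980551e+01, -2.92624623e+01, -1.67454859e-04,
        5.86918672e-03, -1.71398202e-06]), 'eef_pos': array([ 0.15572973, -0.65653937,  0.40334176]), 'tcp_rot': array([ 0.78444236, -0.62020065, -0.0007972 , -0.00083912]), 'contact_force': array([ 0.19668061,  0.42090126, -0.00166575]), 'wrist_torque': array([-0.02242179,  0.00439428,  0.01015086]), 'opening': 1.0000734418441501}
scene [[472.90744585   0.         319.5498799 ]
 [  0.         472.90744585 201.40249577]
 [  0.           0.           1.        ]] [[-0.52110384  0.85342082 -0.01112191]
 [ 0.68073079  0.40772723 -0.60857546]
 [-0.51483626 -0.32470203 -0.79341805]] [ 0.3077005  -0.4042177   1.36277937]
top [[483.4684857    0.         321.67335797]
 [  0.         483.4684857  194.0898845 ]
 [  0.           0.           1.        ]] [[ 0.0285585  -0.99938966  0.02011753]
 [-0.98237042 -0.03178055 -0.18422365]
 [ 0.18475055 -0.01450172 -0.98267845]] [0.02544223 0.61606843 0.9630143 ]
```

View pics/scene0.png

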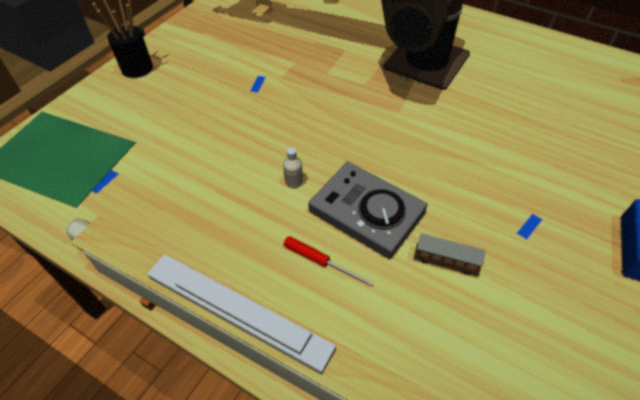

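View pics/top0.png

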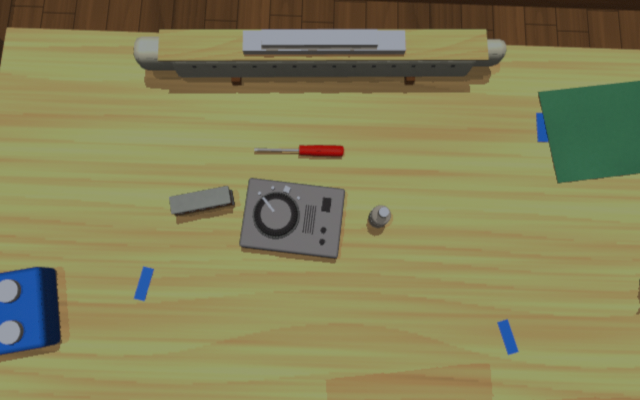

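```bash
cat > h.py <<'E'
import numpy as np,cv2
from plant import *
def ray(c,u,v,z):
    K,R,t=c["intrinsics"],np.array(c["R"]),np.array(c["t"])
    d=R.T@np.linalg.inv(K)@np.array([u,v,1.]); o=-R.T@t
    return o+d*(z-o[2])/d[2]
def proj(c,X):
    p=np.array(c["R"])@X+c["t"]; p=c["intrinsics"]@p; return p[:2]/p[2]
def crop(c,x0,y0,w,h,s,fn):
    cv2.imwrite(fn,cv2.resize(c["frame"][y0:y0+h,x0:x0+w,::-1],None,fx=s,fy=s,interpolation=cv2.INTER_CUBIC))
E
python3 - <<'E'
from h import *
c=read_camera("top"); crop(c,225,165,130,100,6,"pics/t1.png")
d=read_camera("scene"); crop(d,300,155,133,100,6,"pics/s1.png")
E
```

```text
(no output)
```

View pics/t1.png

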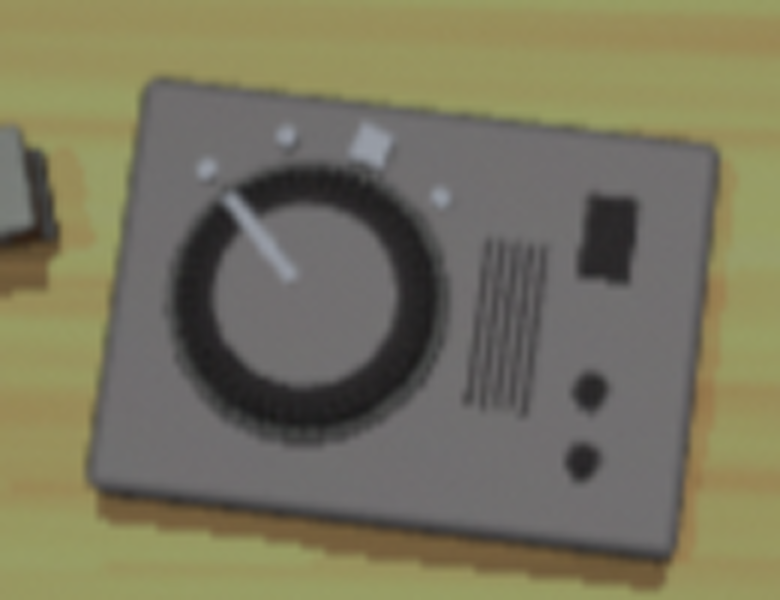

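View pics/s1.png

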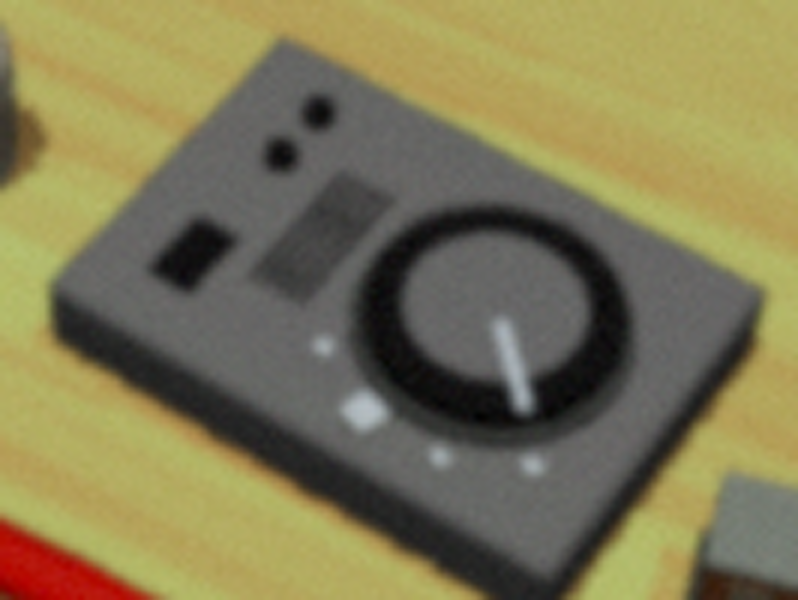

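```bash
python3 - <<'E'
from h import *
from scipy.optimize import least_squares
c=read_camera("top"); d=read_camera("scene")
def P(cam,off,u,v,z): return ray(cam,off[0]+(u+.5)/6-.5,off[1]+(v+.5)/6-.5,z)[:2]
for cam,o,st,cen,pt,cor in [(c,(225,165),[(207,168),(287,135),(371,146),(441,196)],(309,296),[(291,277),(228,195)],[(155,80),(715,148),(668,555),(92,487)]),
  (d,(300,155),[(533,465),(440,456),(365,409),(323,345)],(494,315),[(501,320),(525,412)],[(540,578),(55,285),(285,38),(765,292)])]:
    S=np.array([P(cam,o,*p,.044) for p in st])
    f=lambda q:(S-np.array([[q[0]+.0595*np.cos(q[2]-k*np.pi/6),q[1]+.0595*np.sin(q[2]-k*np.pi/6)] for k in range(4)])).ravel()
    r=least_squares(f,[S[:,0].mean()-.05,S[:,1].mean(),0.5])
    C=r.x[:2]
    print("fit",r.x,np.abs(r.fun).max()); print("centre px",P(cam,o,*cen,.054))
    a=[P(cam,o,*p,.054) for p in pt]; v=a[1]-a[0]; print("ptr",a,np.arctan2(v[1],v[0]), "from C",np.arctan2(*(a[1]-C)[::-1]))
    k=np.array([P(cam,o,*p,.040) for p in cor]); print("corners",k.tolist(),k.mean(0))
for n,p in [("wagon top",(200,200,.055)),("glue",(383,212,.105)),("sdr",(343,151,.015)),("sd tip",(256,150,.005)),("wagon r",(233,198,.04))]: print(n,ray(c,*p))
s=get_state(); print(s['time'])
from scipy.spatial.transform import Rotation as R
print(R.from_quat(s['tcp_rot']).as_matrix())
E
```

```text
fit [0.57065352 0.13968216 0.69620502] 0.0004464377871590125
centre px [0.57021861 0.13844872]
ptr [array([0.57672271, 0.14503728]), array([0.60512248, 0.16849308])] 0.6903443522296664 from C 0.6962223616185967
corners [[0.6486466060698067, 0.19827290184092244], [0.6303285547989149, -0.0032528725943766074], [0.48491466989079085, 0.010253637441076234], [0.5025250504987495, 0.21211058134407723]] [0.56660372 0.10434606]
fit [0.57063216 0.14067535 0.69158926] 0.0009388051476341142
centre px [0.57429752 0.14197983]
ptr [array([0.57498408, 0.14501583]), array([0.60536303, 0.16930971])] 0.6745547615007486 from C 0.6894812181911809
corners [[0.6528273405362361, 0.19997377683503148], [0.6322274847244619, -0.000902324327131776], [0.487535733875748, 0.011100131193212626], [0.5061659912934002, 0.2156009303959521]] [0.56968914 0.10644313]
wagon top [0.59451292 0.29901815 0.055     ]
glue [ 0.57351902 -0.07876748  0.105     ]
sdr [ 0.72250007 -0.00134234  0.015     ]
sd tip [0.72095265 0.19410781 0.005     ]
wagon r [0.60359442 0.23287826 0.04      ]
0.3
[[ 2.30755048e-01 -9.73011872e-01 -6.19648572e-05]
 [-9.73011492e-01 -2.30755013e-01  8.72214762e-04]
 [-8.62974020e-04 -1.40975441e-04 -9.99999618e-01]]
```

The dial is in the first detent, with its pointer at the first small round stud. Its axis is at about (0.571, 0.140). I'll shut the gripper and turn the tool so its x axis is radial to the dial.

```bash
python3 -m jog '[{"grip":1,"rz":-7},{"grip":1,"rz":-7},{"grip":1,"rz":-7},{"grip":1,"rz":-7},{"grip":1,"rz":-7},{"grip":1,"rz":-7},{"grip":1,"rz":-7},{"grip":1,"rz":-7}]' 20
python3 -m jog '[{"grip":1,"rz":-7},{"grip":1,"rz":-7},{"grip":1,"rz":-7},{"grip":1,"rz":-7},{"grip":1,"rz":-7},{"grip":1,"rz":-7},{"grip":1,"rz":-5},{"grip":1}]'
cat >> h.py <<'E'
from scipy.spatial.transform import Rotation as Rot
C=np.array([.5706,.140])
def todo(r,ang,ztip=None):
    s=get_state(); M=Rot.from_quat(s['tcp_rot']).as_matrix(); p=s['eef_pos']
    tgt=np.array([C[0]+r*np.cos(ang),C[1]+r*np.sin(ang),p[2] if ztip is None else ztip+.173])
    tip=p+M@[0,0,.173]
    print("t",s['time'],"phi",np.arctan2(M[1,0],M[0,0]),"z",M[:,2],"tip",tip,"F",s['contact_force'],"q",s['qpos'],"open",s['opening'])
    want=tgt-[0,0,.173]
    print("tool shift mm",1000*M.T@(want-tip))
E
python3 -c "
from h import *
todo(.028,3.6)"
```

```text
t 0.3 phi -1.3379426363988896 z [-6.19648572e-05  8.72214762e-04 -9.99999618e-01] tip [ 0.1557601  -0.65653818  0.23121295] F [ 0.63466713 -0.03690115  0.46673777] q [-1.48795944e+00  2.86649195e-01  1.57721448e+00  1.08776323e-05
  1.27860333e+00 -1.50019876e-01] open 0.9963162312174886
tool shift mm [-6.73052314e+02 -5.60158554e+02  6.59861650e-01]$[0]: bad value
$[0]: bad value
```

```bash
python3 -m jog '[{"grip":1.0,"x":0,"y":0,"z":0,"rx":0,"ry":0,"rz":-7}]' 20; python3 -m jog '[{"grip":0.98,"rz":-7}]' 20; python3 -m jog '[{"rz":-7}]'; python3 -m jog --help
```

```text
time: 0.38
eef_pos: [0.1557, -0.6567, 0.4045]
tcp_rot: [0.821, -0.57, -0.0, -0.0]
contact_force: [-0.1, -0.5, 0.2]
opening: 0.882$[0]: bad value
$[0]: bad value
invalid input: not JSON, or not a number
```

```bash
python3 -m jog '[{"grip":1,"x":0,"y":0,"z":0,"rx":0,"ry":0,"rz":-7},{"grip":1,"x":0,"y":0,"z":0,"rx":0,"ry":0,"rz":-7},{"grip":1,"x":0,"y":0,"z":0,"rx":0,"ry":0,"rz":-7},{"grip":1,"x":0,"y":0,"z":0,"rx":0,"ry":0,"rz":-7},{"grip":1,"x":0,"y":0,"z":0,"rx":0,"ry":0,"rz":-7},{"grip":1,"x":0,"y":0,"z":0,"rx":0,"ry":0,"rz":-7},{"grip":1,"x":0,"y":0,"z":0,"rx":0,"ry":0,"rz":-7},{"grip":1,"x":0,"y":0,"z":0,"rx":0,"ry":0,"rz":-7}]'
python3 -m jog '[{"grip":1,"x":0,"y":0,"z":0,"rx":0,"ry":0,"rz":-7},{"grip":1,"x":0,"y":0,"z":0,"rx":0,"ry":0,"rz":-7},{"grip":1,"x":0,"y":0,"z":0,"rx":0,"ry":0,"rz":-7},{"grip":1,"x":0,"y":0,"z":0,"rx":0,"ry":0,"rz":-7},{"grip":1,"x":0,"y":0,"z":0,"rx":0,"ry":0,"rz":-7},{"grip":1,"x":0,"y":0,"z":0,"rx":0,"ry":0,"rz":-5},{"grip":1,"x":0,"y":0,"z":0,"rx":0,"ry":0,"rz":0}]'
python3 -c "
from h import *
todo(.028,3.6)"
```

```text
time: 1.05
eef_pos: [0.1557, -0.6567, 0.4046]
tcp_rot: [0.993, -0.116, -0.0, -0.0]
contact_force: [-0.5, 0.1, 0.5]
opening: 0.002
time: 1.63
eef_pos: [0.1558, -0.6567, 0.4046]
tcp_rot: [0.974, 0.229, 0.0, -0.0]
contact_force: [-0.3, 0.1, -0.1]
opening: 0.007
t 1.6333 phi 0.46113961379032903 z [-1.16347880e-06  2.25829168e-04 -9.99999974e-01] tip [ 0.15575392 -0.65669616  0.2315946 ] F [-0.34007142  0.06117239 -0.14326894] q [-1.48799090e+00  2.86354016e-01  1.57687376e+00  1.82945177e-05
  1.27859003e+00 -1.94913580e+00] open 0.006503919110380788
tool shift mm [ 6.98018915e+02 -5.28960894e+02  1.76670039e-01]
```

```bash
python3 -m jog '[{"grip":1,"x":40,"y":0,"z":0,"rx":0,"ry":0,"rz":0},{"grip":1,"x":40,"y":0,"z":0,"rx":0,"ry":0,"rz":0},{"grip":1,"x":40,"y":0,"z":0,"rx":0,"ry":0,"rz":0},{"grip":1,"x":40,"y":0,"z":0,"rx":0,"ry":0,"rz":0},{"grip":1,"x":40,"y":0,"z":0,"rx":0,"ry":0,"rz":0},{"grip":1,"x":40,"y":0,"z":0,"rx":0,"ry":0,"rz":0},{"grip":1,"x":40,"y":0,"z":0,"rx":0,"ry":0,"rz":0},{"grip":1,"x":40,"y":0,"z":0,"rx":0,"ry":0,"rz":0}]'
python3 -m jog '[{"grip":1,"x":30,"y":-28,"z":0,"rx":0,"ry":0,"rz":0},{"grip":1,"x":30,"y":-28,"z":0,"rx":0,"ry":0,"rz":0},{"grip":1,"x":30,"y":-28,"z":0,"rx":0,"ry":0,"rz":0},{"grip":1,"x":30,"y":-28,"z":0,"rx":0,"ry":0,"rz":0},{"grip":1,"x":30,"y":-28,"z":0,"rx":0,"ry":0,"rz":0},{"grip":1,"x":30,"y":-28,"z":0,"rx":0,"ry":0,"rz":0},{"grip":1,"x":30,"y":-28,"z":0,"rx":0,"ry":0,"rz":0},{"grip":1,"x":30,"y":-28,"z":0,"rx":0,"ry":0,"rz":0}]'
python3 -c "
from h import *
todo(.028,3.6)"
```

```text
time: 2.3
eef_pos: [0.4441, -0.5136, 0.4049]
tcp_rot: [0.974, 0.226, 0.0, 0.0]
contact_force: [0.2, 0.3, -0.2]
opening: 0.002
time: 2.97
eef_pos: [0.5585, -0.2056, 0.4049]
tcp_rot: [0.974, 0.226, 0.0, 0.0]
contact_force: [1.4, -0.5, 0.3]
opening: -0.002
t 2.9667 phi 0.4568305200194131 z [ 4.94444728e-04 -2.04747779e-04 -9.99999857e-01] tip [ 0.55860533 -0.20560328  0.23194965] F [ 1.37163405 -0.52569984  0.28854574] q [-5.23040164e-01  1.12075212e-01  1.77877225e+00  7.33460027e-05
  1.25021457e+00 -9.79893708e-01] open -0.002133771358692088
tool shift mm [ 1.35212334e+02 -3.04828340e+02 -7.46842159e-02]
```

```bash
python3 -m jog '[{"grip":1,"x":17,"y":-38,"z":0,"rx":0,"ry":0,"rz":0},{"grip":1,"x":17,"y":-38,"z":0,"rx":0,"ry":0,"rz":0},{"grip":1,"x":17,"y":-38,"z":0,"rx":0,"ry":0,"rz":0},{"grip":1,"x":17,"y":-38,"z":0,"rx":0,"ry":0,"rz":0},{"grip":1,"x":17,"y":-38,"z":0,"rx":0,"ry":0,"rz":0},{"grip":1,"x":17,"y":-38,"z":0,"rx":0,"ry":0,"rz":0},{"grip":1,"x":17,"y":-38,"z":0,"rx":0,"ry":0,"rz":0},{"grip":1,"x":16,"y":-38,"z":0,"rx":0,"ry":0,"rz":0}]'
python3 -m jog '[{"grip":1,"x":0,"y":0,"z":35,"rx":0,"ry":0,"rz":0},{"grip":1,"x":0,"y":0,"z":35,"rx":0,"ry":0,"rz":0},{"grip":1,"x":0,"y":0,"z":35,"rx":0,"ry":0,"rz":0},{"grip":1,"x":0,"y":0,"z":35,"rx":0,"ry":0,"rz":0},{"grip":1,"x":0,"y":0,"z":10,"rx":0,"ry":0,"rz":0},{"grip":1,"x":0,"y":0,"z":0,"rx":0,"ry":0,"rz":0},{"grip":1,"x":0,"y":0,"z":0,"rx":0,"ry":0,"rz":0}]'
python3 -c "
from h import *
todo(.028,3.6,.054)
d=read_camera('scene'); crop(d,260,85,200,150,4,'pics/s2.png')
d=read_camera('top'); crop(d,220,145,200,150,4,'pics/t2.png')
"
```

```text
time: 3.63
eef_pos: [0.5438, 0.1268, 0.4051]
tcp_rot: [0.974, 0.226, 0.0, 0.0]
contact_force: [0.2, 0.4, 0.3]
opening: 0.0
time: 4.22
eef_pos: [0.5448, 0.1247, 0.2555]
tcp_rot: [0.974, 0.227, 0.0, 0.0]
contact_force: [0.1, -0.6, -0.1]
opening: -0.0
t 4.2167 phi 0.4585651476433637 z [ 4.86157133e-04  2.81024778e-05 -9.99999881e-01] tip [0.54491477 0.12471578 0.08248509] F [ 0.1092274  -0.57681756 -0.11388413] q [ 4.34995520e-02  2.05826796e-01  1.96997915e+00  8.43441994e-06
  9.65299789e-01 -4.15070352e-01] open -0.00012038163322429555
tool shift mm [ 1.78462548 -2.34514623 28.48544625]
```

View pics/s2.png

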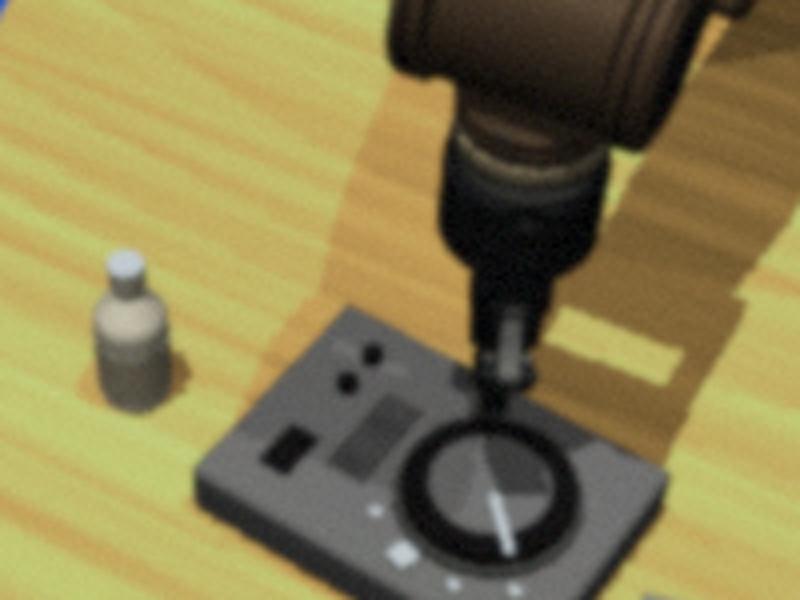

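View pics/t2.png

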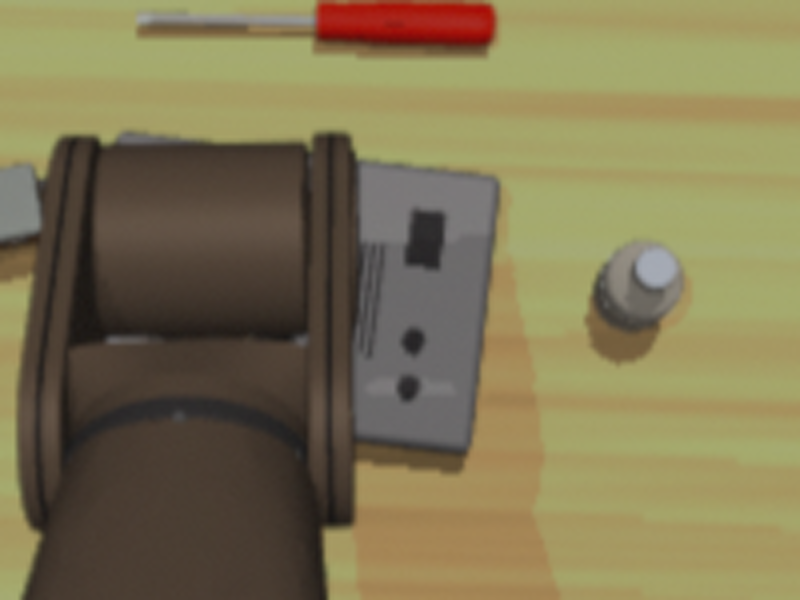

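The scene view shows the pointer still at the first stud, with the shut fingertips above the robot side of the dial. The top view is blocked by the arm. I'll descend and feel for contact.

```bash
python3 -m jog '[{"grip":1,"x":2,"y":-2.3,"z":12,"rx":0,"ry":0,"rz":0},{"grip":1,"x":0,"y":0,"z":10,"rx":0,"ry":0,"rz":0},{"grip":1,"x":0,"y":0,"z":3.5,"rx":0,"ry":0,"rz":0},{"grip":1,"x":0,"y":0,"z":0,"rx":0,"ry":0,"rz":0},{"grip":1,"x":0,"y":0,"z":0,"rx":0,"ry":0,"rz":0}]'
python3 -m jog '[{"grip":1,"x":0,"y":0,"z":1.5,"rx":0,"ry":0,"rz":0},{"grip":1,"x":0,"y":0,"z":0,"rx":0,"ry":0,"rz":0}]'
python3 -m jog '[{"grip":1,"x":0,"y":0,"z":1.5,"rx":0,"ry":0,"rz":0},{"grip":1,"x":0,"y":0,"z":0,"rx":0,"ry":0,"rz":0}]'
python3 -c "
from h import *
todo(.028,3.6,.054)"
```

```text
time: 4.73
eef_pos: [0.545, 0.1277, 0.2287]
tcp_rot: [0.974, 0.228, -0.001, -0.0]
contact_force: [-0.6, 0.1, 0.1]
opening: 0.005
time: 4.9
eef_pos: [0.5452, 0.1277, 0.2278]
tcp_rot: [0.974, 0.228, 0.0, 0.0]
contact_force: [0.6, 0.7, -0.7]
opening: 0.003
time: 5.07
eef_pos: [0.5453, 0.1277, 0.2267]
tcp_rot: [0.974, 0.228, 0.0, 0.0]
contact_force: [-2.3, -0.3, 3.4]
opening: 0.002
t 5.0667 phi 0.45971701432454565 z [ 4.53833484e-04 -3.01384942e-05 -9.99999897e-01] tip [0.54540202 0.12769914 0.05370801] F [-2.32620863 -0.32694426  3.39469567] q [ 4.88999574e-02  2.52565357e-01  1.97676340e+00 -6.61334390e-05
  9.11812080e-01 -4.10776529e-01] open 0.0016724853466020882
tool shift mm [ 0.03984119  0.11984156 -0.29194304]
```

```bash
python3 -m jog '[{"grip":1,"x":0,"y":0,"z":1.6,"rx":0,"ry":0,"rz":0},{"grip":1,"x":0,"y":0,"z":0,"rx":0,"ry":0,"rz":0}]'
python3 -m jog '[{"grip":1,"x":0.07,"y":-1.95,"z":0,"rx":0,"ry":0,"rz":4},{"grip":1,"x":0.07,"y":-1.95,"z":0,"rx":0,"ry":0,"rz":4},{"grip":1,"x":0.07,"y":-1.95,"z":0,"rx":0,"ry":0,"rz":4},{"grip":1,"x":0.07,"y":-1.95,"z":0,"rx":0,"ry":0,"rz":4},{"grip":1,"x":0.07,"y":-1.95,"z":0,"rx":0,"ry":0,"rz":4},{"grip":1,"x":0.07,"y":-1.95,"z":0,"rx":0,"ry":0,"rz":4},{"grip":1,"x":0,"y":0,"z":0,"rx":0,"ry":0,"rz":0}]'
python3 -c "
from h import *
todo(.028,3.6-24/57.3,.054)
d=read_camera('scene'); crop(d,320,150,120,90,6,'pics/s3.png')
"
```

```text
time: 5.23
eef_pos: [0.5454, 0.1277, 0.2254]
tcp_rot: [0.974, 0.228, 0.0, 0.0]
contact_force: [-2.2, -0.4, 6.2]
opening: 0.002
time: 5.82
eef_pos: [0.5426, 0.1392, 0.2257]
tcp_rot: [1.0, 0.019, 0.001, -0.0]
contact_force: [-2.0, 0.5, 5.9]
opening: -0.001
t 5.8167 phi 0.03826686296347202 z [ 1.03424692e-03  3.40197447e-04 -9.99999407e-01] tip [0.54278453 0.139265   0.05269873] F [-2.02879029  0.45359504  5.89089409] q [6.99883547e-02 2.54280870e-01 1.97690964e+00 3.38407741e-04
 9.09346669e-01 3.15136047e-02] open -0.000915430212309458
tool shift mm [-0.17538811  0.36548549 -1.30156485]
```

View pics/s3.png

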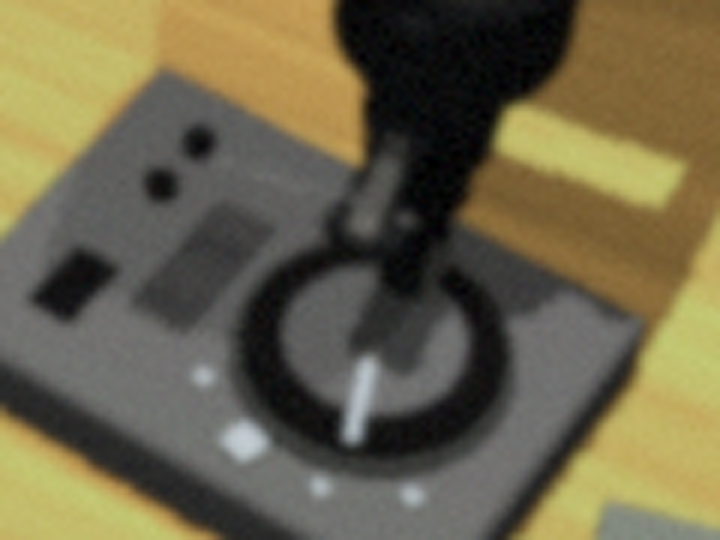

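The dial follows the finger without slipping, and the pointer is nearing the second stud. I'll carry on.

```bash
python3 -m jog '[{"grip":1,"x":0.07,"y":-1.95,"z":0,"rx":0,"ry":0,"rz":4},{"grip":1,"x":0.07,"y":-1.95,"z":0,"rx":0,"ry":0,"rz":4},{"grip":1,"x":0.07,"y":-1.95,"z":0,"rx":0,"ry":0,"rz":4},{"grip":1,"x":0.07,"y":-1.95,"z":0,"rx":0,"ry":0,"rz":4},{"grip":1,"x":0.07,"y":-1.95,"z":0,"rx":0,"ry":0,"rz":4},{"grip":1,"x":0.07,"y":-1.95,"z":0,"rx":0,"ry":0,"rz":4},{"grip":1,"x":0.07,"y":-1.95,"z":0,"rx":0,"ry":0,"rz":4},{"grip":1,"x":0,"y":0,"z":0,"rx":0,"ry":0,"rz":0}]'
python3 -c "
from h import *
todo(.028,3.6-52/57.3,.054)
d=read_camera('scene'); crop(d,320,150,120,90,6,'pics/s4.png')
"
```

```text
time: 6.53
eef_pos: [0.5455, 0.1526, 0.2258]
tcp_rot: [0.975, -0.223, 0.001, -0.001]
contact_force: [-2.3, -0.3, 5.2]
opening: 0.002
t 6.5333 phi -0.450481164558345 z [ 1.42941124e-03  8.24421919e-04 -9.99998639e-01] tip [0.54573181 0.15278167 0.05276529] F [-2.2679429  -0.30653505  5.1590491 ] q [9.36644361e-02 2.66264396e-01 1.96167106e+00 8.68862606e-04
 9.12157124e-01 5.43613703e-01] open 0.0015748868841393095
tool shift mm [-0.04642301  0.7160315  -1.23573301]
```

View pics/s4.png

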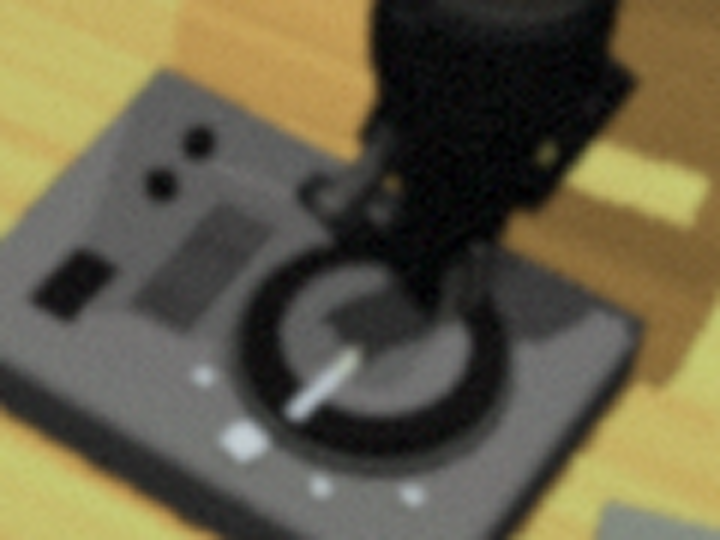

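```bash
python3 -m jog '[{"grip":1,"x":0.07,"y":-1.95,"z":0,"rx":0,"ry":0,"rz":4},{"grip":1,"x":0.05,"y":-1.5,"z":0,"rx":0,"ry":0,"rz":3},{"grip":1,"x":0,"y":0,"z":0,"rx":0,"ry":0,"rz":0}]'
python3 -c "
from h import *
d=read_camera('scene'); crop(d,320,150,120,90,6,'pics/s5.png')
def P(u,v): return ray(d,320+(u+.5)/6-.5,150+(v+.5)/6-.5,.0525)[:2]
p=P(294,415)-C; print(np.degrees(.692-np.arctan2(p[1],p[0])))
"
```

```text
time: 6.83
eef_pos: [0.5473, 0.1558, 0.2259]
tcp_rot: [0.959, -0.282, 0.001, -0.001]
contact_force: [-0.6, 1.4, 4.2]
opening: -0.001
50.4652001056773
```

View pics/s5.png

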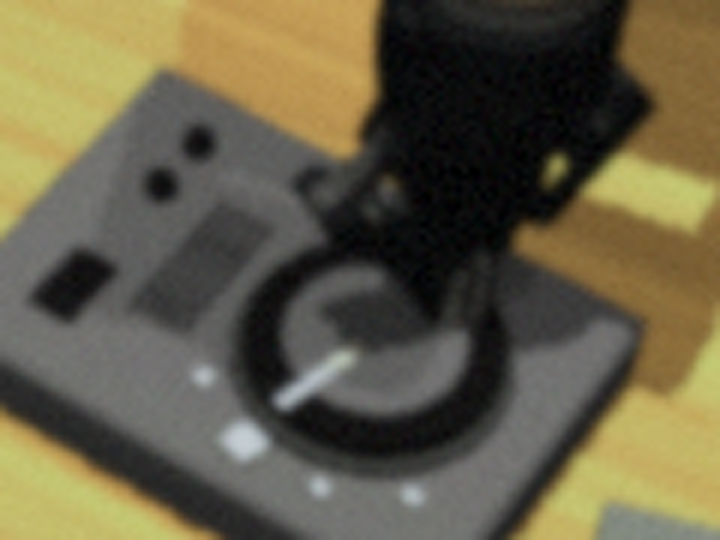

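The pointer tip is at about (281,404), roughly 57°, well past the 45° midway point. I'll lift straight up, retreat and check.

```bash
python3 -m jog '[{"grip":1,"x":0,"y":0,"z":-2,"rx":0,"ry":0,"rz":0},{"grip":1,"x":0,"y":0,"z":-4,"rx":0,"ry":0,"rz":0},{"grip":1,"x":0,"y":0,"z":-20,"rx":0,"ry":0,"rz":0},{"grip":1,"x":0,"y":0,"z":-35,"rx":0,"ry":0,"rz":0},{"grip":1,"x":0,"y":0,"z":-35,"rx":0,"ry":0,"rz":0},{"grip":1,"x":0,"y":0,"z":-35,"rx":0,"ry":0,"rz":0},{"grip":1,"x":0,"y":0,"z":-35,"rx":0,"ry":0,"rz":0},{"grip":1,"x":0,"y":0,"z":0,"rx":0,"ry":0,"rz":0}]'
python3 -m jog '[{"grip":1,"x":0,"y":35,"z":0,"rx":0,"ry":0,"rz":0},{"grip":1,"x":0,"y":40,"z":0,"rx":0,"ry":0,"rz":0},{"grip":1,"x":0,"y":40,"z":0,"rx":0,"ry":0,"rz":0},{"grip":1,"x":10,"y":40,"z":0,"rx":0,"ry":0,"rz":0},{"grip":1,"x":10,"y":40,"z":0,"rx":0,"ry":0,"rz":0},{"grip":1,"x":10,"y":40,"z":0,"rx":0,"ry":0,"rz":0},{"grip":1,"x":10,"y":40,"z":0,"rx":0,"ry":0,"rz":0},{"grip":1,"x":10,"y":38,"z":0,"rx":0,"ry":0,"rz":0}]'
python3 -c "
from h import *
d=read_camera('scene'); crop(d,320,150,120,90,6,'pics/s6.png')
c=read_camera('top'); cv2.imwrite('pics/t6.png',c['frame'][:,:,::-1]); crop(c,225,165,130,100,6,'pics/t6c.png')
print(get_state())
"
```

```text
time: 7.55
eef_pos: [0.5482, 0.1553, 0.3996]
tcp_rot: [0.96, -0.281, 0.007, -0.003]
contact_force: [0.5, 0.3, 1.4]
opening: 0.0
time: 8.22
eef_pos: [0.4184, -0.1368, 0.3903]
tcp_rot: [0.96, -0.281, -0.0, 0.0]
contact_force: [0.2, 0.7, 0.4]
opening: 0.003
{'time': 8.3167, 'qpos': array([-0.55254347, -0.24189075,  2.14108005, -0.00220956,  1.24206822,
        0.02601514]), 'dq': array([0.09427417, 0.0041268 , 0.00126582, 0.05959427, 0.01607817,
       0.06690409]), 'joint_efforts': array([ -1.53245363, -19.12112653, -28.85552645,  -0.22142066,
        -0.03896621,  -0.24966102]), 'eef_pos': array([ 0.41818282, -0.13950268,  0.39035983]), 'tcp_rot': array([ 9.58550806e-01, -2.84919692e-01, -1.10328359e-04,  1.05325878e-03]), 'contact_force': array([0.2166028 , 1.64059917, 0.34853485]), 'wrist_torque': array([-0.00813531, -0.02339276,  0.01218902]), 'opening': 0.0017816498416591115}
```

View pics/s6.png

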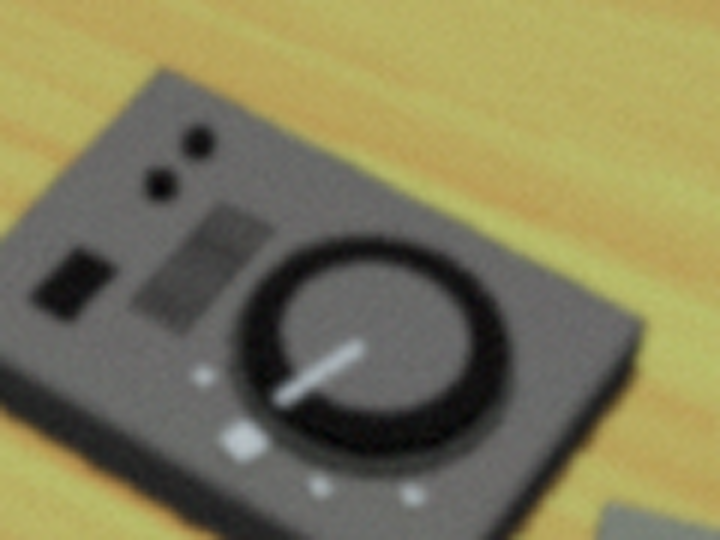

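View pics/t6.png

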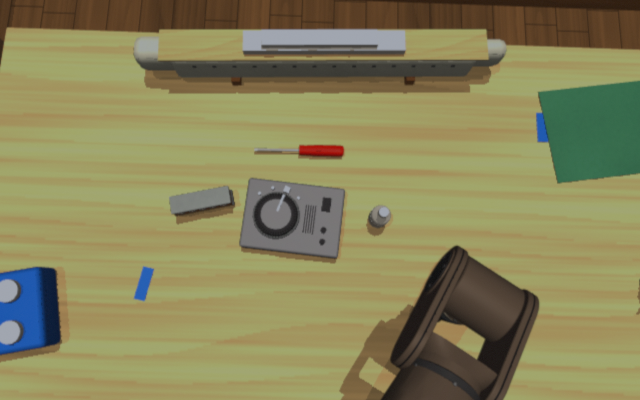

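View pics/t6c.png

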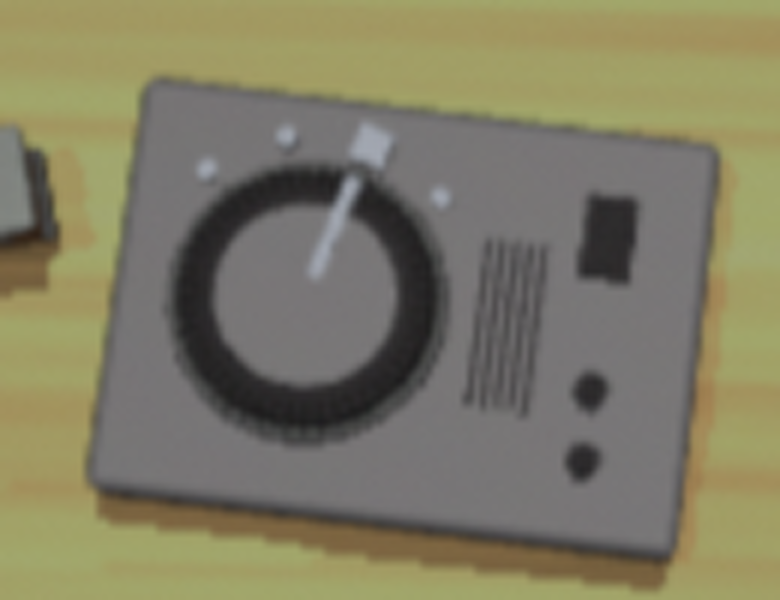

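```bash
python3 -m jog '[{"grip":1,"x":0,"y":0,"z":0,"rx":0,"ry":0,"rz":0},{"grip":1,"x":0,"y":0,"z":0,"rx":0,"ry":0,"rz":0},{"grip":1,"x":0,"y":0,"z":0,"rx":0,"ry":0,"rz":0},{"grip":1,"x":0,"y":0,"z":0,"rx":0,"ry":0,"rz":0}]'
python3 -c "
from h import *
c=read_camera('top')
P=lambda u,v,z=.054: ray(c,225+(u+.5)/6-.5,165+(v+.5)/6-.5,z)[:2]
a,b=P(316,275),P(355,180); v=b-a; w=b-C
print('dial rad',.6962-np.arctan2(v[1],v[0]),.6962-np.arctan2(w[1],w[0]))
print(get_state()['dq'])
sign_off()
"
```

```text
time: 8.65
eef_pos: [0.4202, -0.134, 0.3904]
tcp_rot: [0.96, -0.28, -0.0, -0.0]
contact_force: [-0.5, 0.5, -0.2]
opening: -0.001
dial rad 1.0377596704314271 1.0617887151394239
[-0.00352009 -0.00166464 -0.00200416 -0.0017216  -0.00140956 -0.00177666]
the job is handed in; nothing more can be done
```

I turned the dial from the first detent to the third, so its pointer now points at the square stud, and handed the job in at about 8.7 s of the 38 s allowed. I pressed the shut fingertips on top of the dial with about 5–6 N, 28 mm from its axis. I then carried it round clockwise by about 59°, lifted straight up and moved the arm clear.

- **Dial angle:** after release, two readings from the top camera gave 1.038 and 1.062 rad. The target is 1.047 rad, and anything from 0.96 to 1.135 passes.
- **Other objects:** by eye, the controller, wagon, glue bottle and screwdriver look unmoved between the top views before and after. I didn't measure how far they moved.
- **Robot:** at hand-in it was at rest, away from the controller, with only sensor noise (about 0.5 N) on the force reading.
- **Failed or disagreeing:** my first jog commands were refused because I left out fields, and nothing moved. No final check failed or disagreed.

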